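# Square a hot tile into the corner of its serving board

### The arm

A 6-joint arm with a two-finger parallel gripper is mounted at the origin on a cart in front of the work surface, level with it; the furniture and walls round the work are solid. World frame = base frame: x ahead of the robot, y to its left, z up, the work surface at z = 0. Lengths are in m, angles in rad, forces in N, time in s.
With the tool pointing down it reaches from about 0.275 to 0.75 m from the base axis. Payload 10.2 kg.
Tool frame: the origin (TCP) lies midway between the tips of the shut fingers; the grasp point (between the pads) lies 19 mm behind it; z points along the fingers, y is the direction in which the jaws open and shut (so a half turn about z gives the same grasp; the last joint's range is limited). The gripper opens to 88 mm and grips with 3 to 60 N. Pads are 18 mm wide; open, the fingers measure 123 mm over their backs; the gripper's body (75 mm by 187 mm) begins 45 mm behind the grasp point.
Start: joints at [-1.382, 0.313, 1.498, -0, 1.331, -0.223], TCP at [0.21, -0.481, 0.239] pointing down, gripper open.
Joint ranges: [-2.94, 2.94], [-0.97, 2.17], [0.19, 2.56], [-1.23, 4.37], [0.02, 3.11], [-2.88, 2.88]. Speed limits (rad/s): [2.39, 2.39, 3.01, 3.14, 3.14, 3.14].

### API

Orientations are given as a rotation vector (axis times angle).
In Python, from cell import monitor, eyes, robot gives the robot as it stands.
- The arm moves only by the shell command python3 -m inch 'ROWS' [FORCE]. ROWS is JSON, a list of rows, each a list of 7 numbers: the shift along the world's x, y, z in m, then the turn, a rotation vector about the world's x, y, z in degrees, then the finger opening in m, from 0 to 0.0881. In form: [[tx, ty, tz, wx, wy, wz, hand], ...]. A call has 1 to 10 rows; each row is the pose to reach, as a shift and turn from the pose commanded when the call began; what a row does not reach only later rows make up. A row lasts 1/12 s, in which the tool goes at most 41.7 mm and 7.16 degrees, less where a joint would pass 70% of its speed; a pose out of reach is approached as far as the arm can. A call with a gripper value outside its range is refused whole. The fingers move at their own pace and stop on an object; FORCE is the grip in N (left out, the last holds). Time passes only in rows, so rows that repeat a pose let the fingers close. It gives the time, the measured TCP pose, the force and the opening at its end, in the units of the state.
- monitor.get_state(): the state, without advancing time (a new reading comes with each control period).
- eyes.snapshot(name): name is "scene" or "top" or "wrist"; returns (picture, depth): 420x560x3 uint8, red, green, blue; 420x560 float32, m along the optical axis (not along the pixel's ray), 0 where there is no reading.
- eyes.camera_info(name): a dict with "mtx" (3x3 intrinsics, pixels), "xyz" and "orientation" of the camera in the world. Camera axes: x right, y down, z forward; pixel columns grow to the right and rows downward; lengths in m; the calibration is good to about 2 mm. A picture is of the moment at which its call begins: read the wrist's pose just before it. camera_info takes no time and is no camera call; for the wrist camera it gives the pose at the moment of the call.
- robot.sign_off(): hands the job in, once; it reports no verdict.
The state is a dict: "clock": time; "q": joint angles; "qvel": joint speeds; "joint_efforts": joint torques, N m; "position": TCP position; "ee_rot": TCP orientation; "force": force on the tool from outside, world axes, zero at the start; "torque": the same for the moment, N m; "opening": finger opening in m.
Only numpy, scipy, OpenCV 4.12 (cv2) and the standard library are available. Lean on these libraries where they do the work, as an engineer would, in place of code of your own. Each camera call takes 0.05 s, during which the arm holds its last target. There are 200 camera calls.

### The job

The cream ceramic warming tile is hot from the oven and lies askew on the dark serving board, so keep your fingers off it. Pick up the T-headed pusher by its handle and use it to nudge the tile flat across the board into the square corner of the metal rails, until its long edge is flush against the far rail and its short edge flush against the left rail. Then lay the pusher back flat on its cork mat, feet down, without disturbing the cup, the mug or the lemon.

Things in the scene. Friction and masses are not known exactly. Their poses are not given: they have to be found in the camera images.
- board: Dark wooden serving board, fixed, 230 mm (its x) by 260 mm (its y), top 18 mm above the worktop; origin at the centre of its underside. Board x points roughly away from the robot (turned up to 0.25 rad). Aluminium rails, 14 mm wide, stand 14 mm above its top along its whole far (+x) side, inner face at x = +101 mm, and left (+y) side, inner face at y = +116 mm; the other sides are open.
- corner (a point): The inner corner where the faces of the two rails meet, at the level of the board's top; axes are the board's.
- tile_center (a point): Centre (8 mm above the underside) of the loose hot cream ceramic tile with thin brown border, 95 mm (its x) by 130 mm (its y) by 16 mm thick, 0.25 to 0.5 kg. It lies on the board, slides at a few newtons, starts askew by up to 0.35 rad, its centre 30 to 60 mm short of home in x and y. Home: axes parallel to the board's, centre at board x = 53.5, y = 51 mm.
- tile_far_left (a point): The tile's corner at tile x = +47.5, y = +65 mm, half-way up; it belongs in the inner corner of the rails.
- tile_far_right (a point): The tile's corner at tile x = +47.5, y = -65 mm, half-way up; the other end of the long edge that goes against the far rail.
- tile_near_left (a point): The tile's corner at tile x = -47.5, y = +65 mm, half-way up; the other end of the short edge that goes against the left rail.
- pusher_grip (a point): Grip point in the wooden handle (20 mm wide, 20 high, from 107 mm behind this point to 57 ahead) of the loose T-headed pusher, 0.12 kg; pusher x runs to the head. Green head: 57 to 75 mm ahead, 70 mm wide along y, from 26 mm below to 6 mm above this point. A foot 91 to 105 mm behind is as deep as the head, so it lies level, this point 26 mm above what it lies on.
- mat: Fixed flat cork mat, 250 mm (its x) by 140 mm (its y), 5 mm thick, origin at the centre of its underside. The pusher starts lying along its x axis, head away from the robot, grip point over about its centre. (Wall cabinets and a microwave overhang the worktop beyond about x = 0.55 m, from about 0.48 m up: swing a tall wrist round nearer the base.)
- cup: Bystander: green cup, 66 mm across, 90 mm high, origin at the centre of its underside.
- mug: Bystander: blue-green and white mug, 78 x 110 x 97 mm, origin at the centre of its underside.
- lemon: Bystander: yellow lemon, 71 x 53 x 51 mm, origin under its centre.
Things that resemble listed ones, but are neither listed nor needed, are in the scene too. Leave any turquoise look-alike of the part that bears pusher_grip alone.

How it is judged:
By the outcome, as a careful person would: the job done as asked, in the order asked, and still so for the second after the job is handed in, with the robot touching nothing.
It also fails if it takes over 54 s, if anything falls off the work surface, if the arm or the gripper's body presses on something with over 40 N, if the wrist force passes 120 N, or if a joint passes its speed limit or range.

## Working session

There is one attempt and no reset: what is moved stays moved. The work goes in short steps, Python scripts to look and compute and a shell command to move; the robot and the scene stay as the last step left them, time stands still between calls to the robot, and variables do not carry over. Pictures are saved under pics/ and viewed, about 8 in all and at most 12, crops included, and the job is handed in when it is done.

```bash
mkdir -p pics
python3 - <<'E'
from cell import monitor, eyes, robot
import cv2,numpy as np
s=monitor.get_state();print(s)
for n in("scene","top"):
    p,d=eyes.snapshot(n);cv2.imwrite(f"pics/{n}0.png",p[:,:,::-1]);np.save(f"pics/{n}0.npy",d)
    print(n,eyes.camera_info(n))
E
```

```text
{'clock': 0.0, 'q': array([-1.38238942e+00,  3.13451654e-01,  1.49841582e+00,  1.08349133e-05,
        1.33097359e+00, -2.23377278e-01]), 'qvel': array([ 0.00117091, -0.00096008, -0.00053931,  0.00079282, -0.00019646,
       -0.00054096]), 'joint_efforts': array([-1.54631107e-03, -4.02218914e+01, -2.52270466e+01,  6.92976220e-02,
        3.51811596e-02, -1.09256675e-04]), 'position': array([ 0.21008617, -0.48087892,  0.23816822]), 'ee_rot': array([-3.07401821e+00, -6.42009637e-01, -5.07936687e-05]), 'force': array([-0.70914038, -0.70511326,  0.68361598]), 'torque': array([ 0.0148133 , -0.05585893,  0.0204325 ]), 'opening': 0.08850297054903287}
scene {'mtx': array([[443.32575316,   0.        , 283.98279063],
       [  0.        , 443.32575316, 206.48410582],
       [  0.        ,   0.        ,   1.        ]]), 'xyz': array([-0.06763854, -1.08637919,  0.94960549]), 'orientation': array([-2.15540421,  0.60573785, -0.27729448])}
top {'mtx': array([[498.5652263 ,   0.        , 275.73859417],
       [  0.        , 498.5652263 , 211.87750707],
       [  0.        ,   0.        ,   1.        ]]), 'xyz': array([-0.76508649,  0.04059369,  1.66632763]), 'orientation': array([-1.73503133,  1.93034365, -0.69112204])}
```

View pics/top0.png

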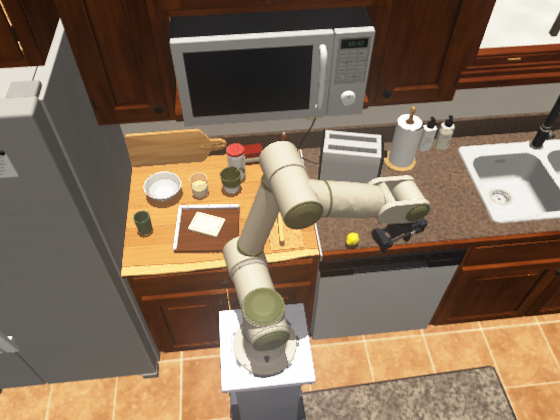

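View pics/scene0.png

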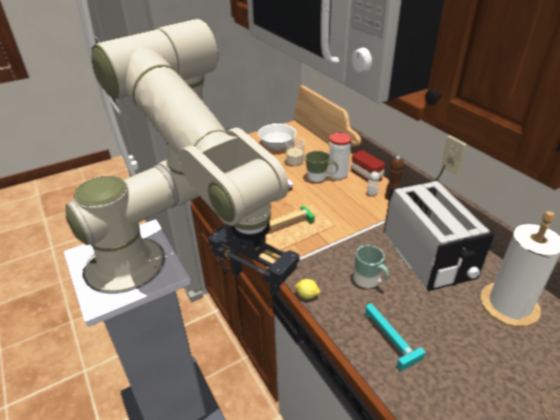

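The top view shows the board at about (207,228) with the tile at (207,223), the pusher on its mat at about (283,235), the cup at (143,222) and the lemon at (352,239). The scene view shows the mug at (370,267), the lemon at (307,289), and the turquoise decoy on the right.

```bash
cat > h.py <<'E'
import numpy as np,cv2
from scipy.spatial.transform import Rotation as R
from cell import monitor, eyes, robot
def ray(ci,u,v):
    return R.from_rotvec(ci["orientation"]).apply(np.linalg.solve(ci["mtx"],[u,v,1.0]))
def at_z(ci,u,v,z):
    r=ray(ci,u,v);o=np.array(ci["xyz"]);return o+r*(z-o[2])/r[2]
def at_d(ci,u,v,d): return np.array(ci["xyz"])+ray(ci,u,v)*d
def shot(name,f):
    ci=eyes.camera_info(name);p,d=eyes.snapshot(name)
    cv2.imwrite(f"pics/{f}.png",p[:,:,::-1]);np.savez(f"pics/{f}.npz",d=d,**{k:ci[k] for k in("mtx","xyz","orientation")});return p,d,ci
def load(f): 
    z=np.load(f"pics/{f}.npz");return z["d"],z
E
python3 - <<'E'
from h import *
ci=eyes.camera_info("top")
d=np.load("pics/top0.npy")
for n,u,v,z in[("board",207,228,.018),("tile",207,223,.034),("pusher",283,235,.036),("mat",285,235,.005),("cup",143,222,.05),("lemon",352,239,.03)]:
    print(n,at_z(ci,u,v,z).round(3),at_d(ci,u,v,d[v,u]).round(3))
p=cv2.imread("pics/top0.png");c=p[180:265,120:320];cv2.imwrite("pics/c1.png",cv2.resize(c,None,fx=4,fy=4,interpolation=cv2.INTER_CUBIC))
E
```

```text
board [0.527 0.192 0.018] [0.523 0.192 0.023]
tile [0.541 0.19  0.034] [-0.765  0.041  1.666]
pusher [ 0.444 -0.117  0.036] [ 0.44  -0.116  0.042]
mat [ 0.466 -0.128  0.005] [ 0.466 -0.128  0.005]
cup [0.562 0.452 0.05 ] [0.53  0.442 0.089]
lemon [ 0.398 -0.394  0.03 ] [ 0.388 -0.39   0.044]
```

View pics/c1.png

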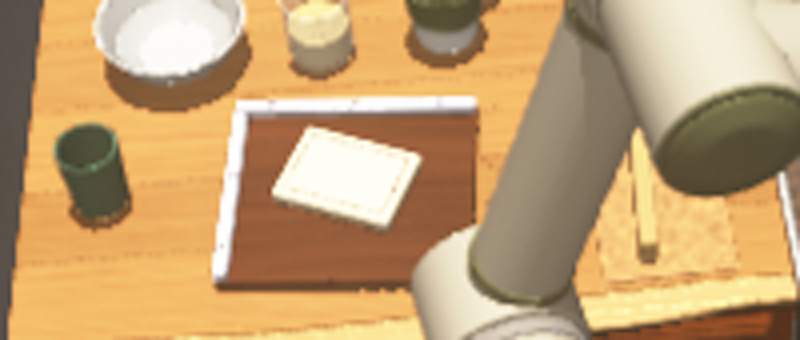

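The crop shows the tile's top corners at c1 (310,127), (421,158), (390,227) and (273,190), the rails' inner corner at about (245,113), and the pusher handle's near end at about (648,258). Next I move the wrist over the mat for a closer look.

```bash
python3 -m inch '[[0.02,0.034,0.003,0,0,-2.4,0.088],[0.04,0.068,0.006,0,0,-4.8,0.088],[0.06,0.102,0.009,0,0,-7.2,0.088],[0.08,0.136,0.012,0,0,-9.6,0.088],[0.1,0.17,0.015,0,0,-12,0.088],[0.12,0.204,0.018,0,0,-14.4,0.088],[0.14,0.238,0.021,0,0,-16.8,0.088],[0.16,0.272,0.024,0,0,-19.2,0.088],[0.18,0.306,0.027,0,0,-21.6,0.088],[0.2,0.34,0.03,0,0,-23.6,0.088]]'
python3 - <<'E'
from h import *
from h import shot
p,d,ci=shot("wrist","w1");s=monitor.get_state();print(s["position"],s["ee_rot"],ci["xyz"],ci["orientation"])
E
```

```text
clock: 0.93
position: [0.4106, -0.1392, 0.2688]
ee_rot: [-3.142, 0.004, 0.0]
force: [-0.2, -0.5, 0.4]
opening: 0.0882
[ 0.4129917  -0.13416325  0.26944623] [-3.13978398e+00 -5.65121628e-04 -3.11511323e-03] [ 0.47593807 -0.13831927  0.41480861] [ 2.08010134 -2.08523859 -0.2717265 ]
```

View pics/w1.png

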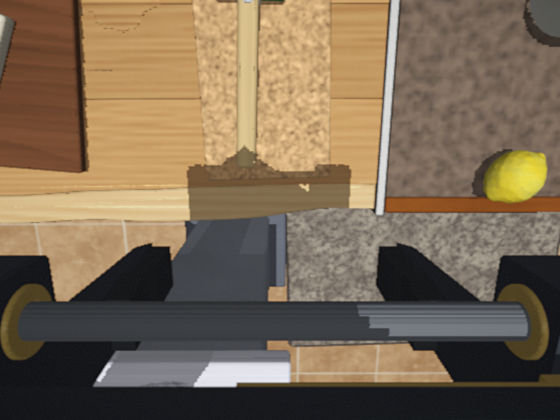

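The handle runs from about (247,165) up to the head at the top edge (262,0). The mat and lemon are visible, and part of the board shows at left.

```bash
python3 - <<'E'
from h import *
d,ci=load("w1")
for n,u,v,z in[("h near L",238,140,.041),("h near R",257,140,.041),("h far L",239,20,.041),("h far R",259,20,.041),("head bottom",245,2,.037),("head L",222,1,.03),("head R",284,1,.03),("matL",195,130,.005),("matL2",197,20,.005),("matR",330,130,.005),("matR2",331,20,.005),("matnear",220,165,.005),("brdnearR",84,172,.018),("brdR",81,5,.018),("lemon",515,178,.025)]:
    print(n,at_z(ci,u,v,z).round(4),at_d(ci,u,v,d[v,u]).round(4) if d[v,u] else 0)
E
python3 -m inch '[[0.035,0.02,0,0,0,0,0.088],[0.07,0.04,0,0,0,0,0.088],[0.1,0.06,0,0,0,0,0.088],[0.1,0.06,0,0,0,0,0.088],[0.1,0.06,0,0,0,0,0.088]]'
python3 - <<'E'
from h import *
p,d,ci=shot("wrist","w2");print(monitor.get_state()["position"])
E
```

```text
h near L [ 0.4437 -0.1023  0.041 ] [ 0.4436 -0.1022  0.0398]
h near R [ 0.4436 -0.1214  0.041 ] [ 0.4405 -0.1198  0.0046]
h far L [ 0.5536 -0.1063  0.041 ] [ 0.5538 -0.1062  0.0402]
h far R [ 0.5536 -0.1248  0.041 ] [ 0.556  -0.1244  0.0293]
head bottom [ 0.5697 -0.1119  0.037 ] [ 0.5688 -0.1122  0.0404]
head L [ 0.5723 -0.0898  0.03  ] [ 0.5783 -0.0867  0.006 ]
head R [ 0.5722 -0.1482  0.03  ] [ 0.5785 -0.1489  0.0046]
matL [ 0.4515 -0.0522  0.005 ] [ 0.4512 -0.0512  0.    ]
matL2 [ 0.5612 -0.0605  0.005 ] [ 0.5611 -0.0607  0.0056]
matR [ 0.4511 -0.1997  0.005 ] [ 0.451  -0.2     0.0028]
matR2 [ 0.5609 -0.1967  0.005 ] [ 0.5623 -0.1977 -0.0016]
matnear [ 0.413 -0.078  0.005] [ 0.4129 -0.0779  0.0048]
brdnearR [0.4077 0.0685 0.018 ] [ 4.045e-01  7.810e-02 -4.000e-04]
brdR [0.5721 0.0493 0.018 ] [5.764e-01 5.770e-02 2.000e-04]
lemon [ 0.4012 -0.3975  0.025 ] [ 0.4057 -0.382   0.0483]
clock: 1.4
position: [0.5105, -0.0802, 0.2678]
ee_rot: [-3.141, -0.004, 0.003]
force: [-0.1, 0.3, 0.2]
opening: 0.088
[ 0.50987739 -0.08100258  0.26816548]
```

View pics/w2.png

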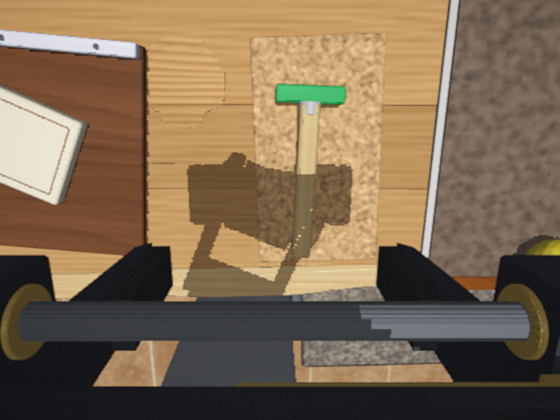

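The green head spans about (276,85)–(346,104), the handle runs to about (302,255), the board's far-right corner is at (146,45), and the mat's corners are at (250,38), (385,34), (379,262) and about (260,262).

Run:
```python
from h import *
d,ci=load("w2")
P={}
for n,u,v,z in[("headFL",276,84.5,.037),("headFR",345,86,.037),("headRR",345.5,103,.037),("headRL",277,102,.037),("hf",309,115,.041),("hn",302,252,.041),("mFL",250,38,.005),("mFR",385,34,.005),("mNR",379,262,.005),("mNL",260,262,.005),("brdR far",146,57,.018),("brdR near",144,253,.018),("railFR in",138,55,.032),("railFR in",5,44,.032)]:
    P[n]=at_z(ci,u,v,z);print(n,P[n].round(4))
    
a=P["hf"]-P["hn"];print("yaw",np.degrees(np.arctan2(a[1],a[0])))
b=P["headFL"]-P["headFR"];print("yaw head",np.degrees(np.arctan2(-b[0],b[1])),np.linalg.norm(b))
hc=np.mean([P[k] for k in("headFL","headFR","headRL","headRR")],0);print(hc)
y=np.arctan2(a[1],a[0]);print("grip",hc[:2]-.066*np.array([np.cos(y),np.sin(y)]))
m=np.mean([P[k] for k in("mFL","mFR","mNL","mNR")],0);print("mat",m)
# board and tile from top
ct=eyes.camera_info("top")
g=lambda X,Y,z: at_z(ct,120+(X+.5)/4-.5,180+(Y+.5)/4-.5,z)
for n,X,Y,z in[("tFL",310,127,.034),("tFR",421,158,.034),("tNR",390,227-9,.034),("tNL",273,190,.034),("railoutFL",235,99,.032),("railFR",478,97,.032),("railNL",215,272,.032),("board corner",245,113,.018)]: print(n,g(X,Y,z).round(4))
```

```text
headFL [ 0.5963 -0.0811  0.037 ]
headFR [ 0.5951 -0.1484  0.037 ]
headRR [ 0.5791 -0.1497  0.037 ]
headRL [ 0.5799 -0.0821  0.037 ]
hf [ 0.5676 -0.1136  0.041 ]
hn [ 0.4231 -0.1099  0.041 ]
mFL [ 0.6433 -0.0544  0.005 ]
mFR [ 0.6475 -0.1925  0.005 ]
mNR [ 0.3957 -0.2055  0.005 ]
mNL [ 0.3954 -0.0628  0.005 ]
brdR far [0.6233 0.0495 0.018 ]
brdR near [0.412  0.0703 0.018 ]
railFR in [0.6234 0.0525 0.032 ]
railFR in [0.633  0.1794 0.032 ]
yaw -1.467968979585358
yaw head -1.0488677437708478 0.06728944826709794
[ 0.58760201 -0.11531996  0.037     ]
grip [ 0.52162367 -0.11362916]
mat [ 0.5204632  -0.12881882  0.005     ]
tFL [0.6085 0.231  0.034 ]
tFR [0.5538 0.1156 0.034 ]
tNR [0.4786 0.1504 0.034 ]
tNL [0.5277 0.2696 0.034 ]
railoutFL [0.6579 0.3111 0.032 ]
railFR [0.6329 0.0513 0.032 ]
railNL [0.431  0.3271 0.032 ]
board corner [0.649  0.3024 0.018 ]
```

Measurements agree: board yaw is about -5.5° with its centre near (.534,.190), and the tile is at about (.542,.192) with yaw about -25°. The grip is at (.5217,-.1136) with yaw -1.3°. I'll grasp it now.

```bash
python3 -m inch '[[0.012,-0.033,-0.02,0,0,-1.3,0.088],[0.012,-0.033,-0.06,0,0,-1.3,0.088],[0.012,-0.033,-0.1,0,0,-1.3,0.088],[0.012,-0.033,-0.14,0,0,-1.3,0.088],[0.012,-0.033,-0.18,0,0,-1.3,0.088],[0.012,-0.033,-0.215,0,0,-1.3,0.088],[0.012,-0.033,-0.24,0,0,-1.3,0.088],[0.012,-0.033,-0.251,0,0,-1.3,0.088],[0.012,-0.033,-0.251,0,0,-1.3,0.088],[0.012,-0.033,-0.251,0,0,-1.3,0.088]]'
python3 -m inch '[[0,0,0,0,0,0,0.01],[0,0,0,0,0,0,0.01],[0,0,0,0,0,0,0.01],[0,0,0,0,0,0,0.01],[0,0,0,0,0,0,0.01],[0,0,0,0,0,0,0.01],[0,0,0,0,0,0,0.01],[0,0,0,0,0,0,0.01]]' 40
python3 -c "
from cell import monitor;print(monitor.get_state()['q'])"
```

```text
clock: 2.28
position: [0.5223, -0.1149, 0.0189]
ee_rot: [3.141, -0.037, 0.002]
force: [0.1, 0.4, 0.8]
opening: 0.0879
clock: 2.95
position: [0.5221, -0.1141, 0.0178]
ee_rot: [3.141, -0.036, 0.0]
force: [-0.1, 0.0, -0.5]
opening: 0.0369
[-4.34497314e-01  6.12206501e-01  1.69121551e+00  8.32432818e-06
  8.38152816e-01  1.15901975e+00]
```

```bash
python3 -m inch '[[0,0,0,0,0,0,0.01],[0,0,0,0,0,0,0.01],[0,0,0,0,0,0,0.01],[0,0,0,0,0,0,0.01],[0,0,0,0,0,0,0.01],[0,0,0,0,0,0,0.01]]' 40
python3 -m inch '[[0,0,0.02,0,0,0,0.01],[0,0,0.06,0,0,0,0.01],[0,0,0.1,0,0,0,0.01],[-0.03,0.03,0.1,0,0,0,0.01],[-0.06,0.06,0.1,0,0,0,0.01],[-0.08,0.09,0.1,0,0,0,0.01],[-0.1,0.12,0.1,0,0,0,0.01],[-0.1,0.12,0.1,0,0,0,0.01],[-0.1,0.12,0.1,0,0,0,0.01]]'
python3 - <<'E'
from h import *
p,d,ci=shot("wrist","w3")
E
```

```text
clock: 3.45
position: [0.5221, -0.1141, 0.0177]
ee_rot: [-3.141, 0.036, 0.0]
force: [0.7, -0.1, -0.5]
opening: 0.0195
clock: 4.2
position: [0.4216, 0.0068, 0.118]
ee_rot: [3.141, -0.032, 0.0]
force: [0.8, 0.6, -1.6]
opening: 0.0198
```

View pics/w3.png

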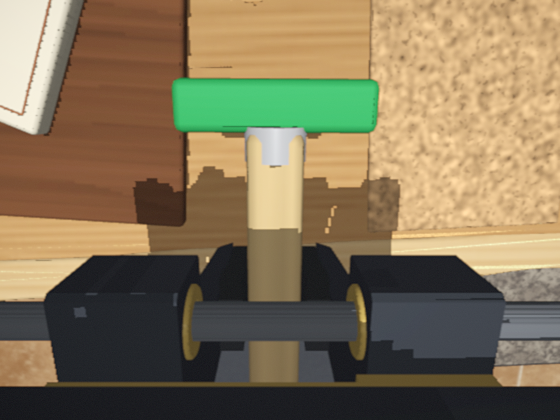

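The pusher is held squarely: head at (275,105), handle centred between the fingers. The board's near-right corner is at (186,224) and the tile's corner at about (45,133). I move to the near side of the tile.

```bash
python3 - <<'E'
from h import *
d,ci=load("w3")
for n,u,v,z in[("headFL",175,80,.138),("headFR",378,80,.138),("brdNR",185,224,.018),("brdR",189,5,.018),("tileNR",43,122,.034)]: print(n,at_z(ci,u,v,z).round(4))
E
python3 -m inch '[[-0.006,0.03,0,0,0,-0.8,0.01],[-0.012,0.06,0,0,0,-1.6,0.01],[-0.018,0.09,0,0,0,-2.4,0.01],[-0.024,0.12,0,0,0,-3.2,0.01],[-0.03,0.15,0,0,0,-4,0.01],[-0.034,0.177,0,0,0,-4.3,0.01],[-0.034,0.177,-0.03,0,0,-4.3,0.01],[-0.034,0.177,-0.06,0,0,-4.3,0.01],[-0.034,0.177,-0.084,0,0,-4.3,0.01],[-0.034,0.177,-0.084,0,0,-4.3,0.01]]'
python3 - <<'E'
from h import *
p,d,ci=shot("wrist","w4");s=monitor.get_state();print(s["position"],s["ee_rot"],s["force"])
E
```

```text
headFL [0.4959 0.0384 0.138 ]
headFR [ 0.4946 -0.0275  0.138 ]
brdNR [0.4088 0.0703 0.018 ]
brdR [0.5474 0.0564 0.018 ]
tileNR [0.4808 0.1473 0.034 ]
clock: 5.08
position: [0.3874, 0.1821, 0.0306]
ee_rot: [3.137, -0.155, -0.008]
force: [0.4, -0.3, -1.7]
opening: 0.0196
[0.38815794 0.18225135 0.03255268] [ 3.13696865 -0.15528457 -0.0052676 ] [-1.17319795  0.43750746 -0.57380429]
```

View pics/w4.png

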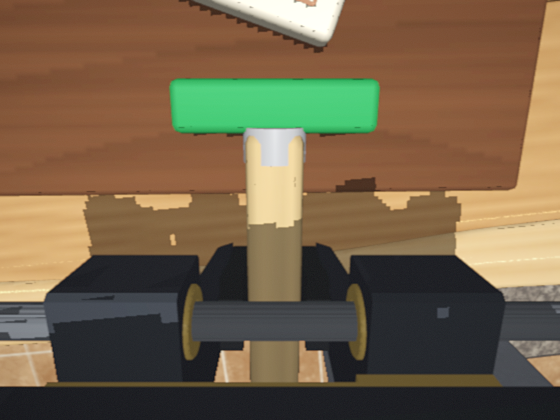

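The head's front edge is parallel to the board's near edge, and the tile's near-right corner is at (322,46), inside the head's width. I push along board +x.

```bash
python3 -m inch '[[0.01,-0.001,0,0,0,0,0.01],[0.018,-0.0017,0,0,0,0,0.01],[0.024,-0.0023,0,0,0,0,0.01],[0.03,-0.0029,0,0,0,0,0.01],[0.036,-0.0035,0,0,0,0,0.01],[0.042,-0.004,0,0,0,0,0.01],[0.048,-0.0046,0,0,0,0,0.01],[0.054,-0.0052,0,0,0,0,0.01],[0.06,-0.0058,0,0,0,0,0.01],[0.06,-0.0058,0,0,0,0,0.01]]'
python3 - <<'E'
from h import *
p,d,ci=shot("wrist","w5");s=monitor.get_state();print(s["position"],s["ee_rot"],s["force"])
E
```

```text
clock: 5.97
position: [0.4494, 0.177, 0.0338]
ee_rot: [-3.138, 0.154, -0.002]
force: [-0.0, 0.7, -1.4]
opening: 0.0195
[0.44883739 0.17704026 0.03374808] [-3.13766591e+00  1.53807788e-01 -1.41027966e-03] [ 0.34756793  0.30335556 -2.11814455]
```

View pics/w5.png

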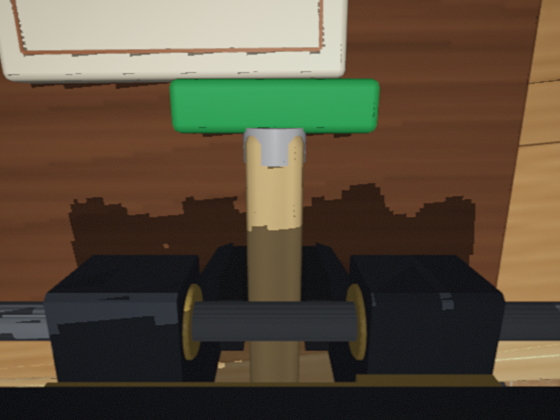

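The tile now lies flat against the head face, its near edge running (5,80)–(345,76). I go on to the far rail.

```bash
python3 -m inch '[[0.004,-0.0004,0,0,0,0,0.01],[0.008,-0.0008,0,0,0,0,0.01],[0.012,-0.0012,0,0,0,0,0.01],[0.015,-0.0014,0,0,0,0,0.01],[0.015,-0.0014,0,0,0,0,0.01]]'
python3 -m inch '[[0.001,-0.0001,0,0,0,0,0.01],[0.002,-0.0002,0,0,0,0,0.01],[0.002,-0.0002,0,0,0,0,0.01]]'
python3 -m inch '[[0.001,-0.0001,0,0,0,0,0.01],[0.002,-0.0002,0,0,0,0,0.01],[0.002,-0.0002,0,0,0,0,0.01]]'
```

```text
clock: 6.43
position: [0.4611, 0.1758, 0.033]
ee_rot: [3.137, -0.152, -0.01]
force: [-8.6, -0.1, 1.1]
opening: 0.0194
clock: 6.68
position: [0.461, 0.1757, 0.0325]
ee_rot: [3.137, -0.152, -0.017]
force: [-19.0, 1.1, 6.3]
opening: 0.0196
clock: 6.93
position: [0.4611, 0.1757, 0.0322]
ee_rot: [3.136, -0.152, -0.025]
force: [-25.9, 2.9, 10.3]
opening: 0.0193
```

```bash
python3 -m inch '[[-0.01,0.001,0,0,0,0,0.01],[-0.03,0.003,0.005,0,0,0,0.01],[-0.04,0.003,0.04,0,0,0,0.01],[-0.04,0.003,0.075,0,0,0,0.01],[-0.04,0.003,0.087,0,0,7,0.01],[-0.04,-0.015,0.087,0,0,14,0.01],[-0.03,-0.035,0.087,0,0,21,0.01],[-0.01,-0.055,0.087,0,0,28,0.01],[0.01,-0.075,0.087,0,0,35,0.01],[0.03,-0.095,0.087,0,0,42,0.01]]'
python3 -m inch '[[0.015,-0.015,0,0,0,7,0.01],[0.03,-0.029,0,0,0,14,0.01],[0.045,-0.043,0,0,0,21,0.01],[0.06,-0.043,0,0,0,28,0.01],[0.075,-0.043,0,0,0,35,0.01],[0.075,-0.043,0,0,0,42,0.01],[0.075,-0.043,0,0,0,48,0.01],[0.075,-0.043,0,0,0,48,0.01],[0.075,-0.043,0,0,0,48,0.01]]'
python3 - <<'E'
from h import *
p,d,ci=shot("wrist","w6");s=monitor.get_state();print(s["position"],s["ee_rot"],s["force"]); x=R.from_rotvec(s["ee_rot"]).as_matrix()[:,0];print(np.degrees(np.arctan2(x[1],x[0])))
E
```

```text
clock: 7.77
position: [0.4984, 0.0791, 0.1211]
ee_rot: [2.981, 0.99, 0.002]
force: [0.5, 0.3, -1.9]
opening: 0.0199
clock: 8.52
position: [0.5723, 0.0372, 0.1207]
ee_rot: [2.331, 2.106, 0.0]
force: [0.3, 0.1, -0.2]
opening: 0.0197
[0.57226857 0.03721162 0.12077516] [2.33084338e+00 2.10594641e+00 4.07711274e-04] [-0.49758179 -0.24229633 -0.2513524 ]
84.19642212455392
```

View pics/w6.png

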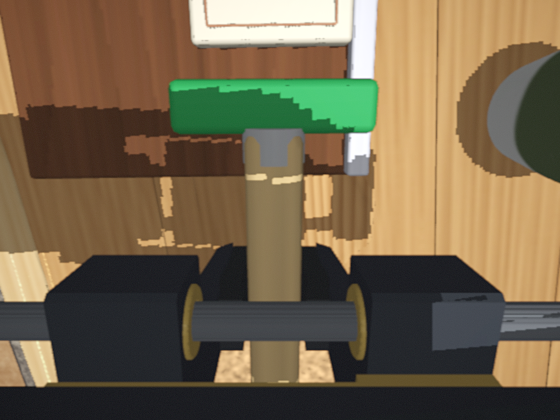

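Seen along board +y: the tile's right short edge spans (192,44)–(352,44) and its long edge sits against the far rail at u≈350. The head needs about 10 mm more towards the near side.

Run:
```python
from h import *
d,ci=load("w6")
t=np.radians(-5.5);bx=np.array([np.cos(t),np.sin(t)]);by=np.array([-bx[1],bx[0]])
tcp=np.array([.5723,.0372])
for n,u,v,z in[("tileNR",193,43,.034),("tileFR",352,42,.034),("tFRup",353,2,.034),("brd edgeA",34,177,.018),("brd edgeB",344,177,.018),("rail in top",344,172,.032),("rail in top2",353,30,.032),("rail out top",369,172,.032)]:
    p=at_z(ci,u,v,z)[:2];print(n,p.round(4),"board rel tcp",((p-tcp)@bx).round(4),((p-tcp)@by).round(4))
```

```text
tileNR [0.5351 0.1441] board rel tcp -0.0473 0.1028
tileFR [0.6277 0.1352] board rel tcp 0.0458 0.1029
tFRup [0.6293 0.1563] board rel tcp 0.0453 0.124
brd edgeA [0.4104 0.0737] board rel tcp -0.1647 0.0208
brd edgeB [0.6217 0.0522] board rel tcp 0.0477 0.0197
rail in top [0.6194 0.0584] board rel tcp 0.0449 0.0256
rail in top2 [0.6291 0.1419] board rel tcp 0.0465 0.1097
rail out top [0.6355 0.0567] board rel tcp 0.061 0.0255
```

```bash
python3 -m inch '[[0,0,-0.035,0,0,0,0.01],[0,0,-0.07,0,0,0,0.01],[0,0,-0.087,0,0,0,0.01],[0.001,0.01,-0.087,0,0,0,0.01],[0.002,0.02,-0.087,0,0,0,0.01],[0.0025,0.026,-0.087,0,0,0,0.01],[0.0031,0.032,-0.087,0,0,0,0.01],[0.0037,0.038,-0.087,0,0,0,0.01],[0.0043,0.044,-0.087,0,0,0,0.01],[0.0049,0.05,-0.087,0,0,0,0.01]]'
python3 -m inch '[[0.0003,0.003,0,0,0,0,0.01],[0.0006,0.006,0,0,0,0,0.01],[0.0008,0.008,0,0,0,0,0.01],[0.001,0.01,0,0,0,0,0.01],[0.001,0.01,0,0,0,0,0.01]]'
python3 -m inch '[[0.0001,0.001,0,0,0,0,0.01],[0.0002,0.002,0,0,0,0,0.01],[0.0002,0.002,0,0,0,0,0.01]]'
python3 -m inch '[[0.0001,0.001,0,0,0,0,0.01],[0.0002,0.002,0,0,0,0,0.01],[0.0002,0.002,0,0,0,0,0.01]]'
```

```text
clock: 9.4
position: [0.5773, 0.0878, 0.0344]
ee_rot: [2.327, 2.11, 0.001]
force: [-0.2, -2.0, 0.3]
opening: 0.0196
clock: 9.82
position: [0.5783, 0.0969, 0.0339]
ee_rot: [2.327, 2.11, -0.0]
force: [0.4, -4.7, 1.1]
opening: 0.0194
clock: 10.07
position: [0.5788, 0.0972, 0.0342]
ee_rot: [2.325, 2.108, -0.002]
force: [-0.4, -14.2, 2.4]
opening: 0.0194
clock: 10.32
position: [0.5793, 0.0974, 0.0345]
ee_rot: [2.323, 2.107, -0.005]
force: [-2.0, -23.2, 6.1]
opening: 0.0196
```

```bash
python3 -m inch '[[-0.001,-0.01,0,0,0,0,0.01],[-0.003,-0.03,0.005,0,0,0,0.01],[-0.003,-0.03,0.04,0,0,0,0.01],[-0.003,-0.03,0.08,0,0,0,0.01],[-0.003,0.0,0.11,0,0,0,0.01],[-0.003,0.02,0.14,0,0,0,0.01],[-0.003,0.03,0.17,0,0,0,0.01],[-0.003,0.03,0.17,0,0,0,0.01],[-0.003,0.03,0.17,0,0,0,0.01]]'
python3 - <<'E'
from h import *
p,d,ci=shot("wrist","w7");s=monitor.get_state();print(s["position"],s["ee_rot"],s["force"])
E
```

```text
clock: 11.07
position: [0.5757, 0.132, 0.2047]
ee_rot: [2.325, 2.11, 0.004]
force: [-0.1, -0.8, -1.8]
opening: 0.0196
[0.57510797 0.13137945 0.20300372] [-2.32658545e+00 -2.10981859e+00  4.76782724e-04] [ 0.66314107  0.8875571  -2.10997241]
```

View pics/w7.png

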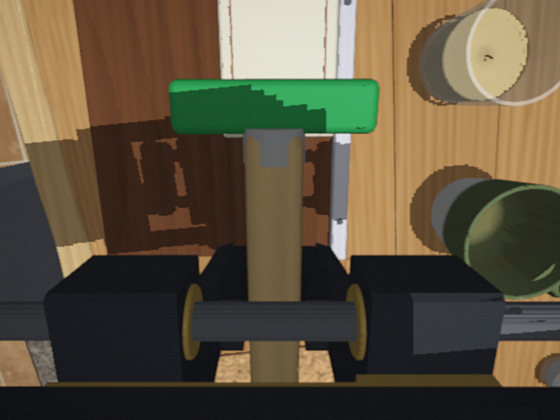

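The tile's long edge (u≈338) appears to touch the far rail. I swing round to the near side to inspect the left rail and give a final square-up nudge.

```bash
python3 -m inch '[[-0.015,0.009,0,0,0,-7,0.01],[-0.03,0.018,0,0,0,-14,0.01],[-0.045,0.027,0,0,0,-21,0.01],[-0.06,0.036,0,0,0,-28,0.01],[-0.075,0.045,0,0,0,-35,0.01],[-0.09,0.054,0,0,0,-42,0.01],[-0.105,0.063,0,0,0,-49,0.01],[-0.12,0.072,0,0,0,-56,0.01],[-0.135,0.081,0,0,0,-63,0.01],[-0.15,0.09,0,0,0,-70,0.01]]'
python3 -m inch '[[-0.015,0.009,0,0,0,-7,0.01],[-0.03,0.018,0,0,0,-14,0.01],[-0.038,0.028,0,0,0,-20,0.01],[-0.038,0.028,0,0,0,-20,0.01],[-0.038,0.028,0,0,0,-20,0.01]]'
python3 - <<'E'
from h import *
p,d,ci=shot("wrist","w8");s=monitor.get_state();print(s["position"],s["ee_rot"],s["force"])
cv2.imwrite("pics/both.png",cv2.resize(p[:170,:,::-1],(800,243)))
x=R.from_rotvec(s["ee_rot"]).as_matrix()[:,0];print(np.degrees(np.arctan2(x[1],x[0])))
p,d,ci=shot("top","t8");cv2.imwrite("pics/both.png",np.vstack([cv2.imread("pics/both.png"),cv2.resize(p[185:270,160:350,::-1],(800,357),interpolation=cv2.INTER_CUBIC)]))
E
```

```text
clock: 11.95
position: [0.4241, 0.221, 0.2019]
ee_rot: [3.118, 0.382, -0.005]
force: [0.4, -0.6, -1.4]
opening: 0.0196
clock: 12.37
position: [0.3872, 0.2489, 0.2027]
ee_rot: [3.137, -0.148, -0.003]
force: [-0.4, -0.6, -0.8]
opening: 0.0194
[0.38757927 0.24868465 0.20286505] [ 3.13746503e+00 -1.48681953e-01 -2.23826943e-03] [ 0.64782267 -0.08640587 -0.98307508]
-5.426369391278958
```

View pics/both.png

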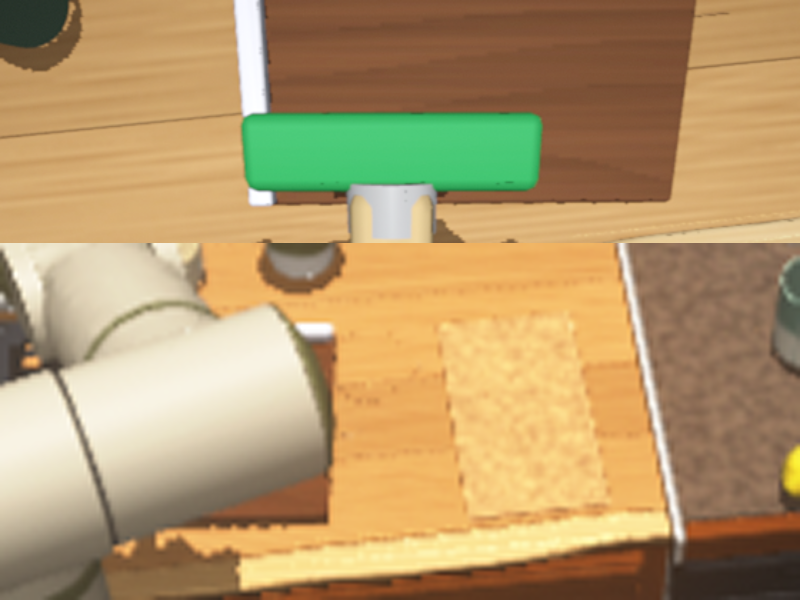

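Neither view shows the tile; the wrist view only confirms that the pusher stands square, short of the tile. I go ahead with the final +x nudge, centred on the tile.

```bash
python3 -m inch '[[0,0,-0.04,0,0,0,0.01],[0,0,-0.08,0,0,0,0.01],[0,0,-0.12,0,0,0,0.01],[0,0,-0.155,0,0,0,0.01],[0,0,-0.169,0,0,0,0.01],[0.02,-0.002,-0.169,0,0,0,0.01],[0.04,-0.004,-0.169,0,0,0,0.01],[0.06,-0.0058,-0.169,0,0,0,0.01],[0.07,-0.0067,-0.169,0,0,0,0.01],[0.07,-0.0067,-0.169,0,0,0,0.01]]'
python3 -m inch '[[0.003,-0.0003,0,0,0,0,0.01],[0.006,-0.0006,0,0,0,0,0.01],[0.009,-0.0009,0,0,0,0,0.01],[0.01,-0.001,0,0,0,0,0.01],[0.01,-0.001,0,0,0,0,0.01]]'
python3 -m inch '[[0.001,-0.0001,0,0,0,0,0.01],[0.002,-0.0002,0,0,0,0,0.01],[0.002,-0.0002,0,0,0,0,0.01]]'
python3 -m inch '[[0.001,-0.0001,0,0,0,0,0.01],[0.002,-0.0002,0,0,0,0,0.01],[0.002,-0.0002,0,0,0,0,0.01]]'
```

```text
clock: 13.3
position: [0.4597, 0.2415, 0.0343]
ee_rot: [-3.138, 0.154, -0.002]
force: [0.7, 0.0, -0.3]
opening: 0.0197
clock: 13.72
position: [0.4665, 0.2415, 0.0345]
ee_rot: [3.137, -0.153, -0.003]
force: [-4.7, -1.6, -0.4]
opening: 0.0198
clock: 13.97
position: [0.4665, 0.2412, 0.0341]
ee_rot: [3.136, -0.152, -0.011]
force: [-13.0, -0.8, 5.5]
opening: 0.0198
clock: 14.22
position: [0.4666, 0.2411, 0.0337]
ee_rot: [3.135, -0.151, -0.018]
force: [-21.9, -2.0, 8.6]
opening: 0.0194
```

This nudge stopped at the same board x as the first (within 1 mm), so the tile was still flush. I return to the mat.

```bash
python3 -m inch '[[-0.01,0.001,0,0,0,0,0.01],[-0.04,0.004,0.003,0,0,0,0.01],[-0.05,0.005,0.04,0,0,0,0.01],[-0.05,0.005,0.08,0,0,0,0.01],[-0.04,-0.03,0.1,0,0,0.6,0.01],[-0.03,-0.068,0.1,0,0,1.2,0.01],[-0.015,-0.105,0.1,0,0,1.8,0.01],[0,-0.14,0.1,0,0,2.4,0.01],[0.015,-0.175,0.1,0,0,3,0.01],[0.03,-0.21,0.1,0,0,4.2,0.01]]'
python3 -m inch '[[0.008,-0.036,0,0,0,0,0.01],[0.013,-0.072,0,0,0,0,0.01],[0.018,-0.108,0,0,0,0,0.01],[0.0185,-0.1445,0,0,0,0,0.01],[0.0185,-0.1445,-0.03,0,0,0,0.01],[0.0185,-0.1445,-0.06,0,0,0,0.01],[0.0185,-0.1445,-0.09,0,0,0,0.01],[0.0185,-0.1445,-0.1,0,0,0,0.01],[0.0185,-0.1445,-0.1,0,0,0,0.01],[0.0185,-0.1445,-0.1,0,0,0,0.01]]'
python3 - <<'E'
from h import *
s=monitor.get_state();print(s["position"],s["force"]);x=R.from_rotvec(s["ee_rot"]).as_matrix();print(np.degrees(np.arctan2(x[1,0],x[0,0])),x[:,2])
p,d,ci=shot("top","t9")
c=p[180:265,120:320,::-1];a=cv2.resize(c,(800,340),interpolation=cv2.INTER_CUBIC);cv2.imwrite("pics/c9.png",a)
E
```

```text
clock: 15.05
position: [0.502, 0.0293, 0.1351]
ee_rot: [3.141, -0.037, 0.002]
force: [0.9, 0.6, -1.3]
opening: 0.0194
clock: 15.88
position: [0.5205, -0.1134, 0.0357]
ee_rot: [3.141, -0.038, 0.002]
force: [0.4, -0.8, 0.5]
opening: 0.0195
[ 0.52051741 -0.11339534  0.0356543 ] [ 0.40136287 -0.81387059  0.47567114]
-1.3815674040538337 [ 1.06045306e-03 -4.87680494e-04 -9.99999319e-01]
```

```bash
python3 -m inch '[[0.0015,0,-0.008,0,0,0,0.01],[0.0015,0,-0.014,0,0,0,0.01],[0.0015,0,-0.017,0,0,0,0.01],[0.0015,0,-0.017,0,0,0,0.01],[0.0015,0,-0.017,0,0,0,0.01]]'
python3 -m inch '[[0,0,-0.001,0,0,0,0.01],[0,0,-0.001,0,0,0,0.01]]'
```

```text
clock: 16.35
position: [0.5217, -0.1134, 0.018]
ee_rot: [3.141, -0.038, 0.001]
force: [1.4, 0.5, 0.8]
opening: 0.0197
clock: 16.52
position: [0.5218, -0.1135, 0.0175]
ee_rot: [3.141, -0.038, 0.001]
force: [-0.3, 0.5, 5.9]
opening: 0.0197
```

```bash
python3 -m inch '[[0,0,0.0005,0,0,0,0.022],[0,0,0.0005,0,0,0,0.03],[0,0,0.0005,0,0,0,0.04],[0,0,0.0005,0,0,0,0.06],[0,0,0.0005,0,0,0,0.06],[0,0,0.0005,0,0,0,0.06],[0,0,0.0005,0,0,0,0.06],[0,0,0.0005,0,0,0,0.06]]'
python3 -m inch '[[0,0,0.02,0,0,0,0.06],[0,0,0.05,0,0,0,0.06],[0,0,0.09,0,0,0,0.06],[0,0,0.13,0,0,0,0.06],[0,0,0.17,0,0,0,0.06],[0,0,0.21,0,0,0,0.06],[-0.01,0,0.25,0,0,0,0.06],[-0.02,0.02,0.28,0,0,0,0.06],[-0.03,0.04,0.28,0,0,0,0.06],[-0.03,0.04,0.28,0,0,0,0.06]]'
python3 - <<'E'
from h import *
p,d,ci=shot("wrist","w10");s=monitor.get_state();print(s["position"])
q,_,_=shot("top","t10")
a=np.zeros((600,800,3),np.uint8);a[:]=0
a[:255,:600]=cv2.resize(q[180:265,120:320,::-1],(600,255),interpolation=cv2.INTER_CUBIC)
a[255:600,:800]=cv2.resize(p[:,:,::-1][:242],(800,345));cv2.imwrite("pics/fin.png",a)
E
```

```text
clock: 17.18
position: [0.5214, -0.1133, 0.0172]
ee_rot: [-3.141, 0.039, 0.0]
force: [-0.3, 0.2, -0.1]
opening: 0.0599
clock: 18.02
position: [0.4907, -0.0711, 0.2993]
ee_rot: [3.141, -0.036, 0.005]
force: [0.8, -0.9, -0.2]
opening: 0.06
[ 0.49104128 -0.07232985  0.29795859]
```

View pics/fin.png

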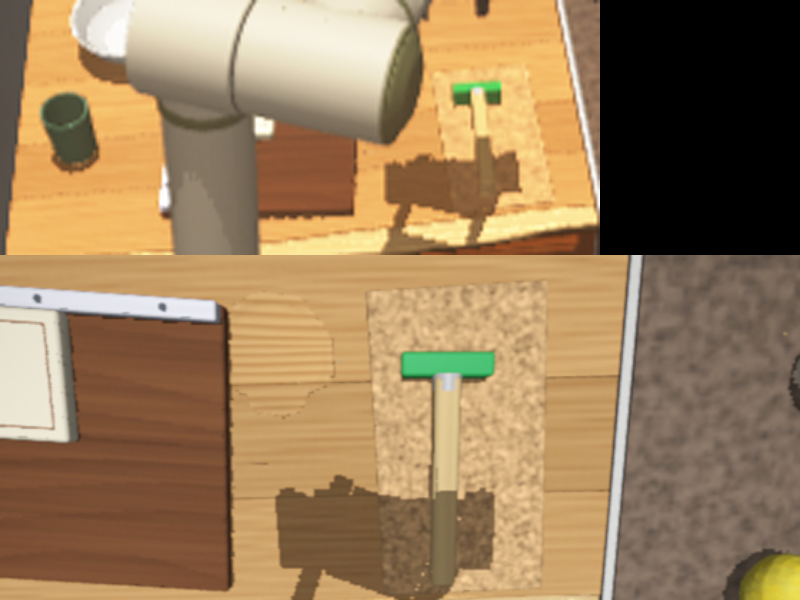

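The pusher lies flat on the mat with its head away from the robot. The tile sits against the far rail, right edge from (66,312) to (76,440), and the cup and lemon are in place. I'll check the left flushness numerically.

Run:
```python
from h import *
d,ci=load("w10")
t=np.radians(-5.6);bx=np.array([np.cos(t),np.sin(t)]);by=np.array([-bx[1],bx[0]])
def f(x,y,z): return at_z(ci,(x+.5)*.7-.5,(y-255+.5)*242/345-.5,z)[:2]
B=f(230,588,.018)
for n,x,y,z in[("tile FR",66,313,.034),("tile NR",76,432,.034),("brd far R",226,322,.018),("brd near R",230,588,.018),("rail in at right",217,320,.032),("rail in left",60,309,.032)]:
    p=f(x,y,z);r=p-B;print(n,p.round(4),"board",(r@bx-.115).round(4),(r@by-.130).round(4))
z=d[:242,:];
for n,u,v in[("head",313,255-0),("head",313,77),("handle",313,110),("handle",311,150)]:
    print(n,at_d(ci,u,v,d[v,u]).round(4))
```

```text
tile FR [0.6284 0.162 ] board 0.0932 -0.017
tile NR [0.5441 0.1695] board 0.0086 -0.0177
brd far R [0.6222 0.0515] board 0.0978 -0.1275
brd near R [0.4101 0.0699] board -0.115 -0.13
rail in at right [0.6215 0.0539] board 0.0969 -0.1252
rail in left [0.6315 0.167 ] board 0.0958 -0.0117
head [ 3.699e-01 -1.185e-01 -3.000e-04]
head [ 0.5861 -0.1136  0.0384]
handle [ 0.5526 -0.1137  0.0391]
handle [ 0.5103 -0.1115  0.0412]
```

```bash
python3 -m inch '[[0,0.036,0,0,0,-0.5,0.06],[0,0.072,0,0,0,-1,0.06],[0,0.108,0,0,0,-1.5,0.06],[0,0.144,0,0,0,-2,0.06],[0,0.18,0,0,0,-2.5,0.06],[0,0.216,0,0,0,-3,0.06],[0,0.252,0,0,0,-3.5,0.06],[0,0.288,0,0,0,-4.3,0.06],[0,0.288,0,0,0,-4.3,0.06],[0,0.288,0,0,0,-4.3,0.06]]'
python3 - <<'E'
from h import *
p,d,ci=shot("wrist","w11")
Rm=R.from_rotvec(ci["orientation"]).as_matrix()
t=np.radians(-5.6);bx=np.array([np.cos(t),np.sin(t)]);by=np.array([-bx[1],bx[0]])
c=np.array([.4101,.0699])+.115*bx+.130*by
def px(x,y,z):
    w=np.r_[c+x*bx+y*by,z];q=ci["mtx"]@(Rm.T@(w-ci["xyz"]));return q[:2]/q[2]
# rectify at z=.034 plane, 0.5 mm per px
def rect(xs,ys):
    g=np.array([[px(x,y,.034) for y in ys] for x in xs],np.float32)
    return cv2.remap(p,g[...,0],g[...,1],cv2.INTER_LINEAR)
ys=np.arange(.135,.095,-.001)
for x in(.02,.05,.08):
    print("x",x);r=rect([x],ys)[0];print([(int(round(y*1000)),*map(int,v)) for y,v in zip(ys,r)])
xs=np.arange(.12,.08,-.001)
for y in(.0,.05,.1):
    print("y",y);r=rect(xs,[y])[:,0];print([(int(round(a*1000)),*map(int,v)) for a,v in zip(xs,r)])
E
```

```text
clock: 18.95
position: [0.4916, 0.2154, 0.2959]
ee_rot: [3.137, -0.153, -0.003]
force: [-0.5, -0.5, 0.3]
opening: 0.0598
x 0.02
[(135, 162, 123, 74), (134, 160, 123, 80), (133, 159, 135, 118), (132, 180, 176, 182), (131, 205, 207, 216), (130, 213, 215, 223), (129, 213, 215, 223), (128, 213, 214, 221), (127, 212, 213, 221), (126, 212, 213, 221), (125, 211, 212, 220), (124, 211, 212, 220), (123, 212, 214, 221), (122, 214, 215, 222), (121, 209, 210, 218), (120, 189, 190, 198), (119, 167, 166, 166), (118, 176, 172, 157), (117, 207, 202, 183), (116, 218, 214, 197), (115, 219, 216, 199), (114, 219, 215, 198), (113, 219, 215, 199), (112, 218, 214, 198), (111, 209, 201, 182), (110, 188, 168, 147), (109, 173, 153, 134), (108, 186, 177, 160), (107, 208, 205, 189), (106, 218, 216, 199), (105, 219, 216, 200), (104, 218, 216, 199), (103, 218, 216, 199), (102, 218, 216, 199), (101, 218, 216, 199), (100, 218, 216, 199), (99, 219, 216, 199), (98, 218, 215, 199), (97, 218, 215, 199), (96, 219, 216, 199), (95, 219, 216, 199)]
x 0.05
[(135, 179, 139, 89), (134, 178, 141, 98), (133, 180, 158, 144), (132
[... 3593 characters left out ...]
113, 170, 131, 82), (112, 172, 132, 83), (111, 171, 132, 82), (110, 171, 130, 82), (109, 169, 128, 78), (108, 171, 138, 108), (107, 184, 177, 177), (106, 198, 201, 209), (105, 203, 205, 212), (104, 203, 204, 212), (103, 202, 203, 211), (102, 201, 202, 210), (101, 201, 203, 210), (100, 203, 204, 211), (99, 204, 205, 212), (98, 203, 204, 212), (97, 203, 204, 212), (96, 200, 201, 210), (95, 170, 172, 180), (94, 142, 141, 140), (93, 185, 179, 162), (92, 209, 204, 187), (91, 214, 213, 197), (90, 214, 214, 197), (89, 215, 213, 197), (88, 214, 213, 197), (87, 215, 215, 199), (86, 214, 213, 197), (85, 195, 182, 164), (84, 169, 146, 126), (83, 188, 179, 162), (82, 214, 213, 197), (81, 216, 216, 199)]
```

Only a seam about 1 mm wide, with no brown board showing, separates the tile from either rail, evenly along both edges. Handing in.

```bash
python3 -c "
from cell import robot;print(robot.sign_off())"
```

```text
the job is handed in; nothing more can be done
None
```

The tile is in the rail corner and the pusher is back flat on its mat; I handed the job in at about 19 s on the robot's clock.

**What I did:** I gripped the pusher by its handle and pushed the tile against the far rail. I then pushed it along that rail to the left rail and gave one last nudge toward the far rail. At the end of these pushes the wrist force was 22 to 26 N.

**Last checks:**
- **Tile:** Three sections across each seam showed only a thin dark line of about 1 mm between the tile and the rail. It was even along both edges, and no board showed through.
- **Disagreement:** A rougher wrist-camera measurement put the tile's right edge at board y = -17 mm, where home is -14 mm. It put the rail about 5 mm off as well, so I took this as measuring error and relied on the seam check.
- **Pusher:** It lies on the mat, head away from the robot, where I picked it up to within about 1 mm. Its head and handle tops measured 38 to 41 mm high, as expected for feet down on the mat.
- **Bystanders:** The cup and lemon looked undisturbed in the last picture. The mug was barely in view, so I did not check it again, but the pusher and gripper stayed well away from it.

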